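# Clamp a bottle cap in the liner press

### The job

Push the white bottle cap along the worktop, without picking it up, until it sits fully home in the V of the cap clamp. Then push the clamp's red T-handle over towards the open side of the V, past its centre, so that the lever snaps down and its plate presses on the cap. Leave the cap clamped, and do not disturb the bottles, the cell or the forceps standing around.

Things in the scene. Friction and masses are not known exactly. Their poses are not given: they have to be found in the camera images.
- cap_clamp: Bench clamp fixed to the worktop. Origin on the worktop (z = 0), at the centre of a seated cap; x points from the V's open mouth into the V and on to the lever pivot, y left, z up. Behind the V: pivot posts 62 mm high, 38 mm wide over all, at x = 57 to 91 mm, on an aluminium base 10 mm thick, 90 mm wide, x = 46 to 132 mm.
- nest (a point): Point on the worktop where the cap's centre belongs (origin and axes of cap_clamp). Two grey plastic cheeks, 22 mm high, 12 mm thick, form a 90-degree V open towards -x; they touch a seated cap at 45 degrees either side of +x, and their front ends lie at x = 3 to 15 mm, y = +/-42 to 55 mm.
- clamp_lever (a joint): Angle (rad) of the steel toggle lever about a line along the clamp's y at x = 72, z = 52 mm. 0 = open, leaning back 20 degrees past upright, away from the V; 1.92 = closed, level over the nest, pointing to -x. A spring drives it from the middle (0.96) to the nearer end: past the middle it snaps shut by itself within a second. Takes about 4 N at the handle.
- clamp_handle (a point): Centre of the red T-handle, a round bar 60 mm long, 17 mm thick, along the clamp's y, 108 mm from the pivot; moves with the lever. In the clamp's frame: open x = 109, z = 153 mm; mid-swing x = 10, z = 140 mm; closed x = -36, z = 52 mm. The lever below it is a bar 15 mm wide, 9 mm thick. Take directions from cap_clamp, not from this point.
- press_plate: Black round plate, 58 mm across, 5 mm thick, sprung (6 mm travel), on the lever's side that faces the V, 72 mm from the pivot; origin at the centre of its face, 24 mm off the lever's middle. Closed, it presses on the cap's rim with about 2 N.
- bottle_cap: White ribbed screw cap, 63 mm across, 31 mm high, 30 g, lying open side up on the worktop in front of the V; origin at the centre of its underside.
- sample_bottle: White wide-mouth bottle with purple tape, 71 mm across, 148 mm high; origin under its centre. Bystander.
- cell_a: Clear square sample cell, 28 x 28 x 66 mm, upright; origin under its centre. Bystander.
- reagent_2: Small brown dropper bottle with green cap, 28 mm across, 69 mm high; origin under its centre. Bystander.
- forceps: Steel forceps, 119 x 12 x 9 mm, lying flat; origin under its centre, long axis x. Bystander.
There are look-alikes about, which are no part of the job. Leave any black or yellow look-alike of the bottle_cap alone.

How it is judged (in metres and radians):
On the way, in this order (a step that is already met when the one before it is completed fails the run):
1. the cap sits home in the V, lever still open (horizontal distance between bottle_cap and nest below 0.005 m and value of joint clamp_lever below 0.6 rad), for 0.2 s.
2. the lever has snapped down onto the cap (value of joint clamp_lever above 1.8 rad and contact force between press_plate and bottle_cap above 0.7 N), for 0.2 s.
At the end, for the whole second after the job is handed in: The cap lies flat and at rest, its centre within 5 mm of the nest; the lever is closed (over 1.8 rad) and its plate presses on the cap with more than 0.7 N (all of step 2 and horizontal distance between bottle_cap and nest below 0.005 m and height (world z) of bottle_cap below 0.004 m and angle between bottle_cap's own z axis and vertical below 0.1 rad and linear speed of bottle_cap below 0.02 m/s); the robot touches nothing.
It fails at once if the cap is lifted off the worktop (more than 12 mm) or tipped over 0.5 rad (height (world z) of bottle_cap above 0.012 m or angle between bottle_cap's own z axis and vertical above 0.5 rad).
It fails at once if a bystander is moved more than 20 mm or tipped over (distance of any of sample_bottle, cell_a, reagent_2, forceps from where it was at the start of the episode above 0.02 m or angle between any of sample_bottle, cell_a, reagent_2's own z axis and vertical above 0.4 rad).
It also fails if it takes over 48 s, if anything falls off the work surface, if the arm or the gripper's body presses on something with over 40 N, if the wrist force passes 120 N, or if a joint passes its speed limit or range.

### The arm

A 7-joint arm with a two-finger parallel gripper is mounted at the origin on a cart in front of the work surface, level with it; the furniture and walls round the work are solid. World frame = base frame: x ahead of the robot, y to its left, z up, the work surface at z = 0. Lengths are in mm, angles in degrees, forces in N, time in s.
With the tool pointing down it reaches from about 425 to 875 mm from the base axis. Payload 4.7 kg.
Tool frame: the origin (TCP) lies between the finger pads; the fingertips stand bot.tip_reach ahead of it and the grasp point (between the pads) lies 6 mm ahead of it (bot.tip_reach is the distance from the TCP to the fingertips, in mm); x points along the fingers, z is the direction in which the jaws open and shut, and the axes are right-handed (so a half turn about x gives the same grasp; the last joint's range is limited). The gripper opens to 87 mm and grips with 3 to 60 N. Pads are 19 mm wide; open, the fingers measure 117 mm over their backs; the gripper's body (75 mm by 190 mm) begins 51 mm behind the grasp point.
Start: joints at [-69.379, 18.392, -4.016, 83.108, 1.295, 78.541, -3.26], TCP at [220.343, 611.532, 247.587] pointing down, gripper open.
Joint ranges: [-163.93, 163.93], [-17.29, 119.83], [-79.2, 71.16], [3.27, 140.29], [-89.18, 269.18], [5.43, 117.66], [-154.24, 154.24]. Speed limits (degrees/s): [147.25, 147.25, 180, 180, 180, 180, 180].

### API

Orientations are given as a 3x3 rotation matrix whose columns are the frame's x, y, z axes.
In Python, from rig import bot gives the robot as it stands.
- The arm moves only by the shell command python3 -m handwheel 'ROWS'. ROWS is JSON, a list of rows, each a list of 7 numbers: the shift along the tool's x, y, z in m, then the turn, a rotation vector about the tool's x, y, z in rad, then the finger opening in m, from 0 to 0.087. A call has exactly 10 rows; each row is the pose to reach, as a shift and turn from the pose commanded when the call began, along the tool's axes at that moment; what a row does not reach only later rows make up. A row lasts 1/10 s, in which the tool goes at most 50 mm and 8.59 degrees, less where a joint would pass 70% of its speed; a pose out of reach is approached as far as the arm can. A call with a gripper value outside its range is refused whole. The fingers move at their own pace and stop on an object; the grip force is fixed at half the most. Time passes only in rows, so rows that repeat a pose let the fingers close, or fill a call up. It gives the time, the measured TCP pose, the force and the opening at its end, in the units of the state.
- bot.state(): the state, without advancing time (a new reading comes with each control period).
- bot.camera(name): name is "scene" or "top" or "wrist"; returns a dict with "img" (400x640x3 uint8, red, green, blue), "z_map" (400x640 float32, mm along the optical axis (not along the pixel's ray), 0 where there is no reading), "fx", "fy", "cx", "cy" (pixels), "R" (3x3) and "t" (3): a world point X has camera coordinates R X + t. Camera axes: x right, y down, z forward; pixel columns grow to the right and rows downward; lengths in mm; the calibration is good to about 2 mm. A picture is of the moment at which its call begins.
- bot.close_job(): hands the job in, once; it reports no verdict.
The state is a dict: "clock": time; "joint_pos": joint angles; "joint_vel": joint speeds; "tau": joint torques, N m; "tool_pos": TCP position; "ee_rot": TCP orientation; "force": force on the tool from outside, world axes, zero at the start; "wrist_torque": the same for the moment, N m; "opening": finger opening in mm.
Only numpy, scipy, OpenCV 4.12 (cv2) and the standard library are available. Lean on these libraries where they do the work, as an engineer would, in place of code of your own. Each camera call takes 0.05 s, during which the arm holds its last target. There are 200 camera calls.

## Working session

There is one attempt and no reset: what is moved stays moved. The work goes in short steps, Python scripts to look and compute and a shell command to move; the robot and the scene stay as the last step left them, time stands still between calls to the robot, and variables do not carry over. Pictures are saved under pics/ and viewed, about 8 in all and at most 12, crops included, and the job is handed in when it is done.

```bash
mkdir -p pics; ls; python3 - <<'E'
from rig import bot
import cv2,numpy as np
np.set_printoptions(precision=4,suppress=True)
for n in ("scene","top"):
    c=bot.camera(n); cv2.imwrite(f"pics/{n}0.png",c["img"][:,:,::-1]); np.savez(f"{n}0.npz",**c)
    print(n,c["fx"],c["cx"],c["cy"],c["R"].tolist(),c["t"])
s=bot.state();print(s["clock"],s["tool_pos"],s["ee_rot"],s["opening"],s["force"],bot.tip_reach)
E
```

```text
pics
scene 430.3189517640648 319.5513513020013 198.36515992869582 [[0.4925468620630349, -0.870285851792667, -0.0003533289819617475], [-0.5613636833413922, -0.3173990209800427, -0.764283112796754], [0.6650326335581156, 0.37664359499455513, -0.6448807631278319]] [-270.8718  373.3321  885.6045]
top 500.0707636681845 331.96476034360916 196.10589262609574 [[0.04957411789950414, -0.9987699574279438, -0.0009894310836985353], [-0.97571779882919, -0.04821825975935535, -0.2136580830993755], [0.2133475659162916, 0.01155731652083, -0.9769080020925364]] [ -20.0599  560.544  1296.3849]
0.1 [220.2149 611.0738 246.5597] [[-0.0005 -0.9408  0.339 ]
 [-0.0017  0.339   0.9408]
 [-1.     -0.0001 -0.0017]] 86.81121093552055 [-0.2695 -0.5438  0.6732] 25.0
```

View pics/top0.png

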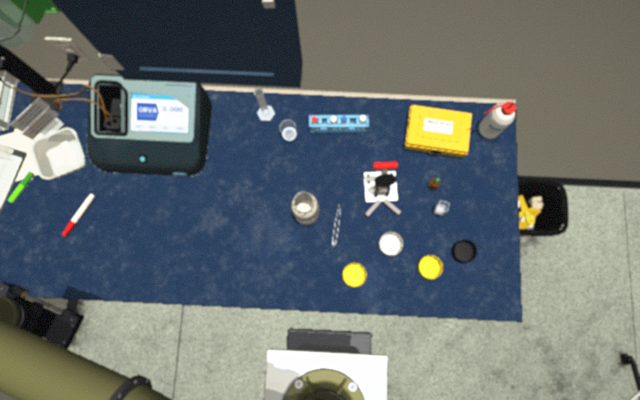

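View pics/scene0.png

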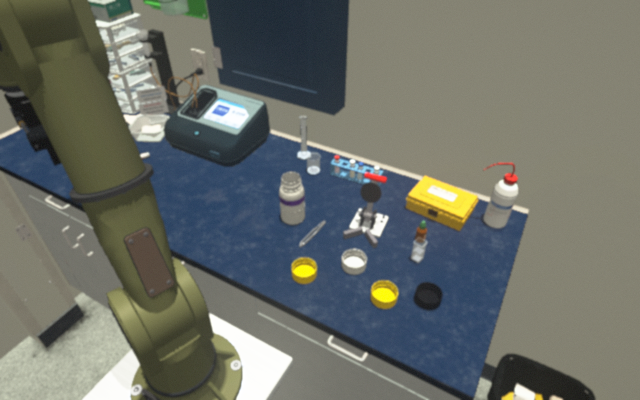

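Top view: the white cap is at (391,244). Possible confusions are the yellow caps at (354,275) and (431,267), the black cap at (464,251) and the white bottle top at (305,207). I choose (391,244), white, in front of the V. The clamp V is at about (383,208) and the red handle at (386,165).

```bash
cat > h.py <<'E'
import numpy as np,cv2
np.set_printoptions(precision=1,suppress=True)
def cloud(c):
    v,u=np.mgrid[:400,:640]; z=c["z_map"].astype(float)
    P=np.stack([(u-c["cx"])/c["fx"]*z,(v-c["cy"])/c["fy"]*z,z],-1)
    W=(P-c["t"])@c["R"]; W[z==0]=np.nan
    return W
def hsv(c): return cv2.cvtColor(np.ascontiguousarray(c["img"]),cv2.COLOR_RGB2HSV)
E
python3 - <<'E'
from h import *
for n,boxes in (("top",dict(cap=(375,230,408,260),handle=(365,155,405,175),cheeks=(360,198,405,220),base=(360,168,402,205),reag=(426,174,442,192),cell=(433,199,452,217),bottle=(288,188,322,226),forc=(328,203,344,248))),("scene",dict(cap=(338,245,372,277),handle=(360,168,392,186)))):
    c=dict(np.load(n+"0.npz")); W=cloud(c); H=hsv(c)
    for k,(a,b,d,e) in boxes.items():
        w=W[b:e,a:d].reshape(-1,3); h=H[b:e,a:d].reshape(-1,3).astype(int)
        if k=="handle": m=((h[:,0]<8)|(h[:,0]>172))&(h[:,1]>150)&(w[:,2]>120)
        elif k=="cheeks": m=(w[:,2]>13)&(w[:,2]<35)
        elif k=="base": m=(w[:,2]>5)&(w[:,2]<15)&(h[:,1]<60)&(h[:,2]>150)
        elif k=="forc": m=(w[:,2]>4)
        else: m=w[:,2]>12
        p=w[m]; 
        if len(p)<3: print(n,k,len(p));continue
        r=cv2.minAreaRect(p[:,:2].astype(np.float32))
        print(n,k,len(p),p.mean(0),p.min(0),p.max(0),"rect",np.round(r[0],1),np.round(r[1],1),round(r[2],1))
        if k=="handle":
            q=p[:,:2]-p[:,:2].mean(0); print("  axis",np.linalg.svd(q)[2][0])
c=dict(np.load("top0.npz"));i=c["img"][140:290,320:480,::-1]
cv2.imwrite("pics/crop1.png",cv2.resize(i,None,fx=5,fy=4 if 0 else 4,interpolation=cv2.INTER_CUBIC)[:600,:800])
E
```

```text
top cap 115 [ 444.7 -158.5   24.5] [ 412.2 -186.7   12.3] [ 473.3 -125.7   36.4] rect [ 442.8 -156.2] [61.  60.9] 87.7
top handle 148 [ 625.9 -124.4  160.3] [ 616.8 -152.6  152. ] [636.7 -93.7 167.5] rect [ 627.2 -122.9] [17.2 59.2] 5.2
  axis [ 0.1 -1. ]
top cheeks 200 [ 546.1 -132.5   20.8] [ 518.1 -182.    13.2] [574.3 -85.6  28.7] rect [ 547.3 -131.6] [49.  96.9] 6.5
top base 492 [ 601.6 -118.9   10.1] [ 560.5 -172.3    5. ] [653.8 -76.9  15. ] rect [ 606.7 -124.7] [92.5 94.3] 1.2
top reag 100 [ 614.9 -271.3   45.6] [ 605.2 -286.1   12.5] [ 630.3 -260.    72.3] rect [ 617.1 -273.7] [26.9 22.5] 69.6
top cell 155 [ 546.9 -291.5   44.6] [ 531.7 -306.7   12.8] [ 562.5 -276.6   74.1] rect [ 546.7 -291.5] [27.1 30.3] 75.7
top bottle 543 [516.5  77.6  93.8] [487.1  44.7  12.8] [557.5 113.7 154.1] rect [521.8  79.8] [69.6 68.3] 50.2
top forc 119 [486.9  -6.    7. ] [429.8 -28.5   4. ] [553.5  16.9  14.4] rect [491.6  -5.5] [124.1  42.1] 2.6
scene cap 268 [ 444.  -161.    21.9] [ 410.7 -191.8   12.1] [ 476.7 -131.1   32.9] rect [ 443.7 -161.4] [63.2 62.9] 56.3
scene handle 104 [ 623.3 -130.9  158.7] [ 615.2 -156.7  152. ] [ 633.7 -101.   164.1] rect [ 624. -129.] [15.8 56.4] 4.1
  axis [ 0.1 -1. ]
```

View pics/crop1.png

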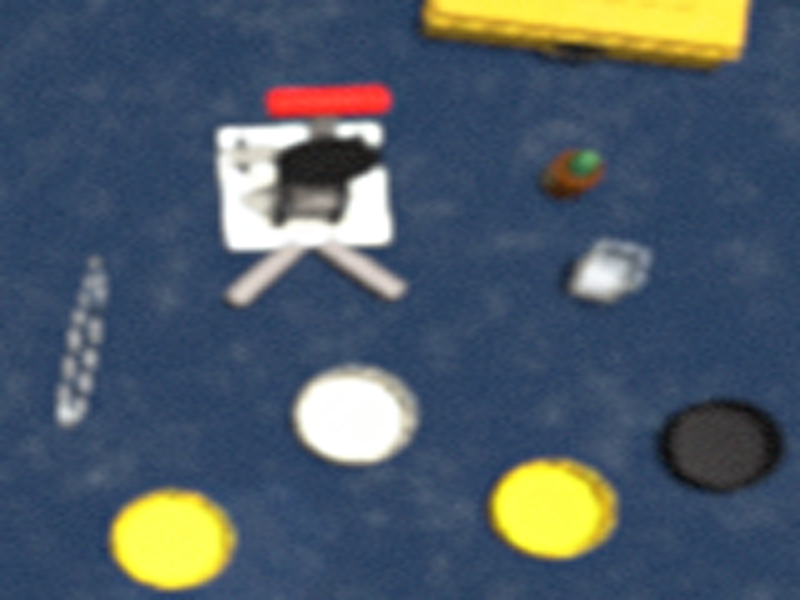

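The crop shows the white cap at crop (355,415). The clamp sits ahead of it with its V mouth facing the robot, the lever open and the red handle at the back (328,100). Estimates: cap (443.5,-159), nest about (518,-136), clamp yaw about 5°. The plan is to push with fingers 40 mm apart as a cradle, so I'm moving in now.

```bash
python3 -m handwheel '[[0,-0.437,-0.386,-0.433,0,0,0.04],[0,-0.437,-0.386,-0.433,0,0,0.04],[0,-0.437,-0.386,-0.433,0,0,0.04],[0,-0.437,-0.386,-0.433,0,0,0.04],[0,-0.437,-0.386,-0.433,0,0,0.04],[0,-0.437,-0.386,-0.433,0,0,0.04],[0,-0.437,-0.386,-0.433,0,0,0.04],[0,-0.437,-0.386,-0.433,0,0,0.04],[0,-0.437,-0.386,-0.433,0,0,0.04],[0,-0.437,-0.386,-0.433,0,0,0.04]]'; python3 -c "
from rig import bot;s=bot.state();print(s['tool_pos'],s['ee_rot'],s['joint_pos'])"
```

```text
clock: 1.1
tool_pos: [461.1, 171.1, 247.4]
ee_rot: [[0.0, -0.996, -0.087], [0.0, -0.087, 0.996], [-1.0, -0.0, 0.0]]
force: [0.6, 1.2, 0.8]
opening: 40.2
[461.11326227 171.08982576 247.44581419] [[ 6.03117784e-05 -9.96187601e-01 -8.72368073e-02]
 [ 3.08096937e-04 -8.72367848e-02  9.96187557e-01]
 [-9.99999951e-01 -8.69592363e-05  3.01660943e-04]] [-38.5467869   -1.32328634  14.93401827 105.49146499   0.33651661
  75.77713723  71.30546687]
```

```bash
python3 -m handwheel '[[0,0.0,-0.05,0,0,0,0.04],[0,0.01,-0.1,0,0,0,0.04],[0,0.02,-0.15,0,0,0,0.04],[0,0.04,-0.19,0,0,0,0.04],[0,0.06,-0.23,0,0,0,0.04],[0,0.08,-0.27,0,0,0,0.04],[0,0.09,-0.31,0,0,0,0.04],[0,0.09,-0.336,0,0,0,0.04],[0,0.09,-0.336,0,0,0,0.04],[0,0.09,-0.336,0,0,0,0.04]]'; python3 - <<'E'
from rig import bot
from h import *
s=bot.state();print(s['tool_pos'],s['ee_rot'][:,2])
c=bot.camera("wrist");np.savez("wrist1.npz",**c);cv2.imwrite("pics/w1.png",c["img"][:,:,::-1])
W=cloud(c);H=hsv(c).astype(int)
m=(W[...,2]>22)&(W[...,2]<40)&(H[...,1]<60)&(H[...,2]>120)&(abs(W[...,0]-443)<45)&(abs(W[...,1]+159)<50)
if m.sum()>5: print("cap",m.sum(),cv2.minEnclosingCircle(W[m][:,:2].astype(np.float32)),W[m].mean(0))
m=(W[...,2]>14)&(W[...,2]<30)&(abs(W[...,0]-546)<45)&(abs(W[...,1]+133)<70)
if m.sum()>5: print("cheeks",m.sum(),cv2.minAreaRect(W[m][:,:2].astype(np.float32)))
E
```

```text
clock: 2.1
tool_pos: [400.1, -169.3, 247.3]
ee_rot: [[-0.0, -0.996, -0.086], [0.001, -0.086, 0.996], [-1.0, 0.0, 0.001]]
force: [0.2, 0.3, 0.6]
opening: 40.2
[ 400.1 -169.3  247.3] [-0.1  1.   0. ]
cap 358 ((445.895263671875, -159.62478637695312), 31.596181869506836) [ 448.1 -159.3   28.3]
cheeks 131 ((558.2032470703125, -148.92250061035156), (76.9100112915039, 53.1101188659668), 83.91741943359375)
```

View pics/w1.png

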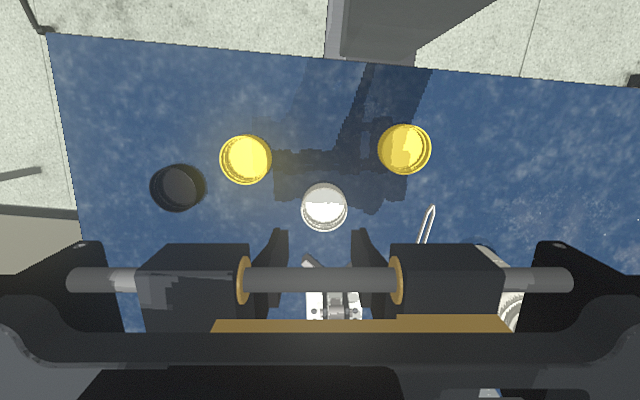

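The wrist view confirms the white cap at (324,207), world (446,-160), with nothing around it. I'm lowering behind it.

```bash
python3 -m handwheel '[[0.04,0,0.006,0,0,0,0.04],[0.08,0,0.006,0,0,0,0.04],[0.12,0,0.006,0,0,0,0.04],[0.15,0,0.006,0,0,0,0.04],[0.175,0,0.006,0,0,0,0.04],[0.195,0,0.006,0,0,0,0.04],[0.207,0,0.006,0,0,0,0.04],[0.215,0,0.006,0,0,0,0.04],[0.215,0,0.006,0,0,0,0.04],[0.215,0,0.006,0,0,0,0.04]]'
```

```text
clock: 3.15
tool_pos: [400.4, -163.4, 33.1]
ee_rot: [[0.001, -0.996, -0.088], [0.0, -0.088, 0.996], [-1.0, -0.001, -0.0]]
force: [-0.2, -0.5, -0.7]
opening: 39.9
```

```bash
python3 -m handwheel '[[0,-0.008,0,0,0,0,0.04],[0,-0.014,0.001,0,0,0,0.04],[0,-0.02,0.003,0,0,0,0.04],[0,-0.027,0.005,0,0,0,0.04],[0,-0.034,0.007,0,0,0,0.04],[0,-0.041,0.009,0,0,0,0.04],[0,-0.048,0.011,0,0,0,0.04],[0,-0.055,0.013,0,0,0,0.04],[0,-0.062,0.015,0,0,0,0.04],[0,-0.068,0.017,0,0,0,0.04]]'; python3 - <<'E'
from rig import bot
from h import *
for n in("scene","top"):
    c=bot.camera(n);cv2.imwrite(f"pics/{n}2.png",c["img"][:,:,::-1])
    W=cloud(c);H=hsv(c).astype(int)
    m=(W[...,2]>22)&(W[...,2]<40)&(H[...,1]<60)&(H[...,2]>120)&(abs(W[...,0]-500)<45)&(abs(W[...,1]+142)<45)
    if m.sum()>5: print("cap",m.sum(),cv2.minEnclosingCircle(W[m][:,:2].astype(np.float32)))
    if n=="scene": cv2.imwrite("pics/s2c.png",cv2.resize(c["img"][170:290,300:460,::-1],None,fx=5,fy=5,interpolation=cv2.INTER_CUBIC))
E
```

```text
clock: 4.15
tool_pos: [466.8, -140.4, 32.5]
ee_rot: [[0.0, -0.996, -0.087], [-0.0, -0.087, 0.996], [-1.0, -0.0, -0.0]]
force: [0.0, -0.8, -0.3]
opening: 39.9
cap 32 ((488.0054931640625, -129.47413635253906), 30.19390106201172)
cap 11 ((534.4818115234375, -105.46442413330078), 10.104268074035645)
```

View pics/s2c.png

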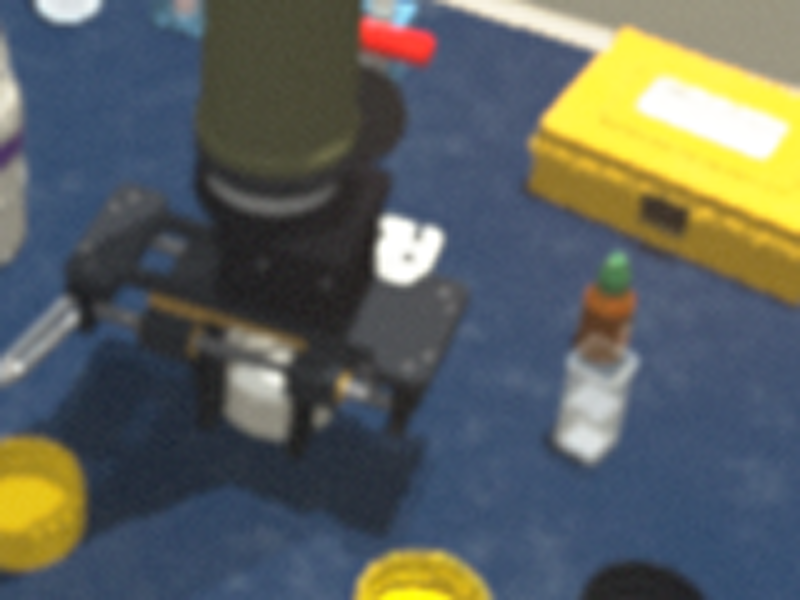

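The cap (crop (265,390)) sits in the cradle between the fingers. Now the gentle final push.

```bash
python3 -m handwheel '[[0,-0.003,0,0,0,0,0.04],[0,-0.006,0,0,0,0,0.04],[0,-0.009,0,0,0,0,0.04],[0,-0.011,0,0,0,0,0.04],[0,-0.013,0,0,0,0,0.04],[0,-0.015,0,0,0,0,0.04],[0,-0.016,0,0,0,0,0.04],[0,-0.017,0,0,0,0,0.04],[0,-0.0175,0,0,0,0,0.04],[0,-0.0175,0,0,0,0,0.04]]'
```

```text
clock: 5.25
tool_pos: [483.5, -139.1, 32.5]
ee_rot: [[0.0, -0.996, -0.087], [0.0, -0.087, 0.996], [-1.0, -0.0, 0.0]]
force: [-0.4, 0.1, 0.2]
opening: 40.3
```

No contact force yet, so I'm creeping further.

```bash
python3 -m handwheel '[[0,-0.0005,0,0,0,0,0.04],[0,-0.001,0,0,0,0,0.04],[0,-0.0015,0,0,0,0,0.04],[0,-0.002,0,0,0,0,0.04],[0,-0.0025,0,0,0,0,0.04],[0,-0.003,0,0,0,0,0.04],[0,-0.0035,0,0,0,0,0.04],[0,-0.004,0,0,0,0,0.04],[0,-0.004,0,0,0,0,0.04],[0,-0.004,0,0,0,0,0.04]]'
```

```text
clock: 6.25
tool_pos: [486.9, -138.9, 32.4]
ee_rot: [[-0.001, -0.996, -0.087], [0.0, -0.087, 0.996], [-1.0, 0.001, 0.0]]
force: [-2.8, -0.4, 1.1]
opening: 40.1
```

```bash
python3 -m handwheel '[[0,-0.0005,0,0,0,0,0.04],[0,-0.001,0,0,0,0,0.04],[0,-0.0015,0,0,0,0,0.04],[0,-0.0015,0,0,0,0,0.04],[0,-0.0015,0,0,0,0,0.04],[0,-0.0015,0,0,0,0,0.04],[0,-0.0015,0,0,0,0,0.04],[0,-0.0015,0,0,0,0,0.04],[0,-0.0015,0,0,0,0,0.04],[0,-0.0015,0,0,0,0,0.04]]'; python3 -c "
from rig import bot;print(bot.state()['force'])"
```

```text
clock: 7.25
tool_pos: [487.2, -139.0, 32.2]
ee_rot: [[-0.003, -0.996, -0.087], [0.0, -0.087, 0.996], [-1.0, 0.003, 0.001]]
force: [-6.8, -0.5, 3.5]
opening: 40.0
[-6.84941768 -0.45776773  3.51665295]
```

The cap has stopped in the V (TCP stalled at 487.2 with 6.8 N). I'm backing off, rising and closing the fingers.

```bash
python3 -m handwheel '[[0,0.005,0,0,0,0,0.04],[0,0.015,0,0,0,0,0.04],[0,0.03,0,0,0,0,0.04],[-0.02,0.03,0,0,0,0,0.04],[-0.06,0.03,0,0,0,0,0.04],[-0.1,0.03,0,0,0,0,0.0],[-0.14,0.03,0,0,0,0,0.0],[-0.17,0.03,0,0,0,0,0],[-0.19,0.03,0,0,0,0,0],[-0.19,0.03,0,0,0,0,0]]'; python3 - <<'E'
from rig import bot
from h import *
cx=np.array([.9962,.0872]);cy=np.array([-.0872,.9962])
for n in("scene","top","wrist"):
    c=bot.camera(n);cv2.imwrite(f"pics/{n}3.png",c["img"][:,:,::-1])
    W=cloud(c);H=hsv(c).astype(int)
    m=(W[...,2]>22)&(W[...,2]<40)&(H[...,1]<60)&(H[...,2]>170)&(abs(W[...,0]-515)<45)&(abs(W[...,1]+136)<45)
    if m.sum()>5: print(n,"cap",m.sum(),cv2.minEnclosingCircle(W[m][:,:2].astype(np.float32)))
    m=((H[...,0]<8)|(H[...,0]>172))&(H[...,1]>150)&(W[...,2]>120)&(abs(W[...,0]-626)<60)&(abs(W[...,1]+125)<60)
    if m.sum()>5: print(n,"handle",m.sum(),cv2.minAreaRect(W[m][:,:2].astype(np.float32)))
    if n=="top": cv2.imwrite("pics/t3c.png",cv2.resize(c["img"][140:260,310:470,::-1],None,fx=5,fy=5,interpolation=cv2.INTER_CUBIC))
    if n=="scene": cv2.imwrite("pics/s3c.png",cv2.resize(c["img"][170:290,300:460,::-1],None,fx=5,fy=5,interpolation=cv2.INTER_CUBIC))
E
```

```text
clock: 8.25
tool_pos: [461.1, -141.4, 225.6]
ee_rot: [[0.008, -0.996, -0.087], [0.001, -0.087, 0.996], [-1.0, -0.008, 0.0]]
force: [0.9, -0.8, 0.9]
opening: 8.0
scene cap 122 ((529.0943603515625, -136.49327087402344), 42.997406005859375)
scene handle 8 ((620.69970703125, -133.84474182128906), (5.609807014465332, 17.44083595275879), 1.7835952043533325)
top cap 33 ((526.6264038085938, -126.44525146484375), 34.44462585449219)
top handle 148 ((627.40234375, -123.21293640136719), (17.44532012939453, 59.057369232177734), 4.696599960327148)
wrist cap 324 ((531.2102661132812, -136.38046264648438), 44.420257568359375)
```

View pics/s3c.png

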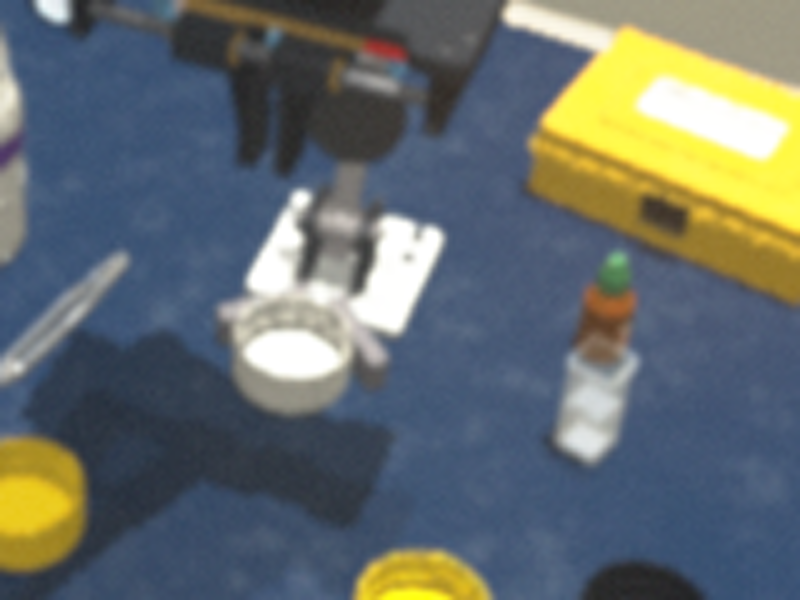

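View pics/wrist3.png

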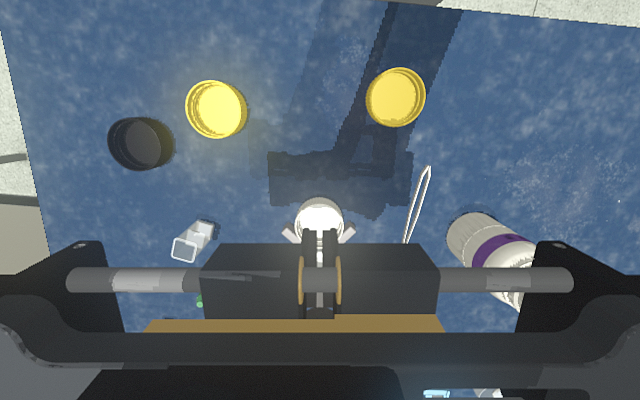

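In the scene crop the cap is seated between both cheeks (crop (292,350)), and the lever is still open. I'm going over to behind the handle.

```bash
python3 -m handwheel '[[0,-0.04,0,0,0,0,0],[0,-0.08,0,0,0,0,0],[0,-0.12,0,0,0,0,0],[0,-0.16,0,0,0,0,0],[0,-0.19,0,0,0,0,0],[0,-0.208,0,0,0,0,0],[0,-0.208,0,0,0,0,0],[0.03,-0.208,0,0,0,0,0],[0.06,-0.208,0,0,0,0,0],[0.065,-0.208,0,0,0,0,0]]'; python3 - <<'E'
from rig import bot
from h import *
c=bot.camera("scene");cv2.imwrite("pics/s4c.png",cv2.resize(c["img"][130:250,300:460,::-1],None,fx=5,fy=5,interpolation=cv2.INTER_CUBIC))
s=bot.state();print(s["tool_pos"],s["force"],s["opening"])
E
```

```text
clock: 9.4
tool_pos: [662.4, -122.8, 152.6]
ee_rot: [[-0.009, -0.996, -0.086], [0.001, -0.086, 0.996], [-1.0, 0.009, 0.002]]
force: [-0.8, 0.6, -0.1]
opening: 0.5
[ 663.3 -122.9  154. ] [ 0.6  1.1 -0.8] 0.5572573431990004
```

View pics/s4c.png

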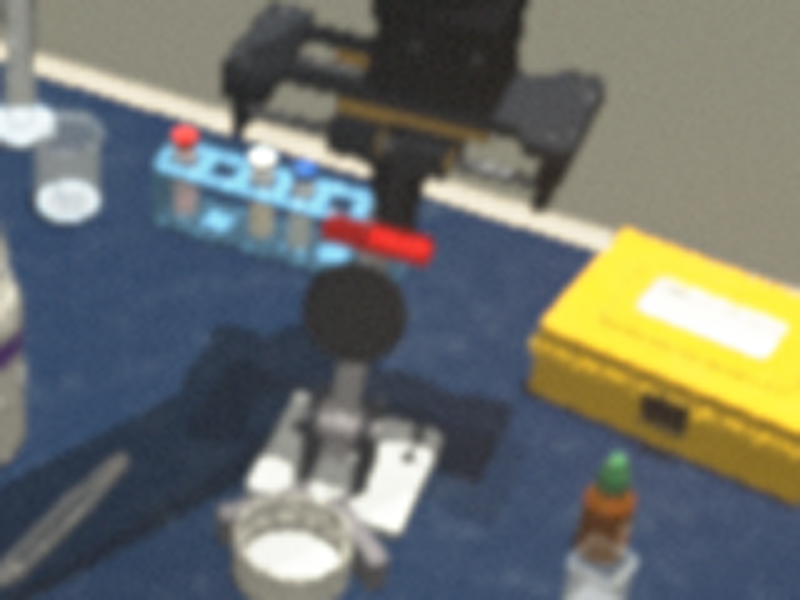

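The fingers are behind the red bar (crop (400,190) vs handle (378,240)). Pushing it over.

```bash
python3 -m handwheel '[[0,0.01,0,0,0,0,0],[0,0.02,0,0,0,0,0],[0,0.03,0,0,0,0,0],[0,0.04,0,0,0,0,0],[0,0.05,0,0,0,0,0],[0,0.06,0,0,0,0,0],[0,0.07,0,0,0,0,0],[0,0.08,0,0,0,0,0],[0,0.09,0,0,0,0,0],[0,0.1,0,0,0,0,0]]'
```

```text
clock: 10.45
tool_pos: [565.0, -131.7, 156.9]
ee_rot: [[-0.002, -0.996, -0.087], [0.0, -0.087, 0.996], [-1.0, 0.002, 0.001]]
force: [1.0, 0.1, -0.2]
opening: 0.5
```

```bash
python3 -m handwheel '[[0,0.008,0,0,0,0,0],[0,0.016,0,0,0,0,0],[0,0.024,0,0,0,0,0],[0,0.032,0,0,0,0,0],[0,0.04,0,0,0,0,0],[0,0.045,0,0,0,0,0],[-0.03,0.045,0,0,0,0,0],[-0.07,0.045,0,0,0,0,0],[-0.1,0.045,0,0,0,0,0],[-0.1,0.045,0,0,0,0,0]]'; python3 - <<'E'
from rig import bot
from h import *
c=bot.camera("scene");cv2.imwrite("pics/s5c.png",cv2.resize(c["img"][130:250,300:460,::-1],None,fx=5,fy=5,interpolation=cv2.INTER_CUBIC))
W=cloud(c);H=hsv(c).astype(int)
m=((H[...,0]<8)|(H[...,0]>172))&(H[...,1]>150)&(W[...,2]>30)&(abs(W[...,0]-550)<110)&(abs(W[...,1]+130)<60)
if m.sum(): print("handle",m.sum(),W[m].mean(0))
E
```

```text
clock: 11.45
tool_pos: [524.1, -136.6, 262.1]
ee_rot: [[0.008, -0.996, -0.087], [-0.0, -0.087, 0.996], [-1.0, -0.008, -0.001]]
force: [0.1, -0.5, -0.7]
opening: 0.6
handle 130 [ 482.7 -143.5   55.4]
```

View pics/s5c.png

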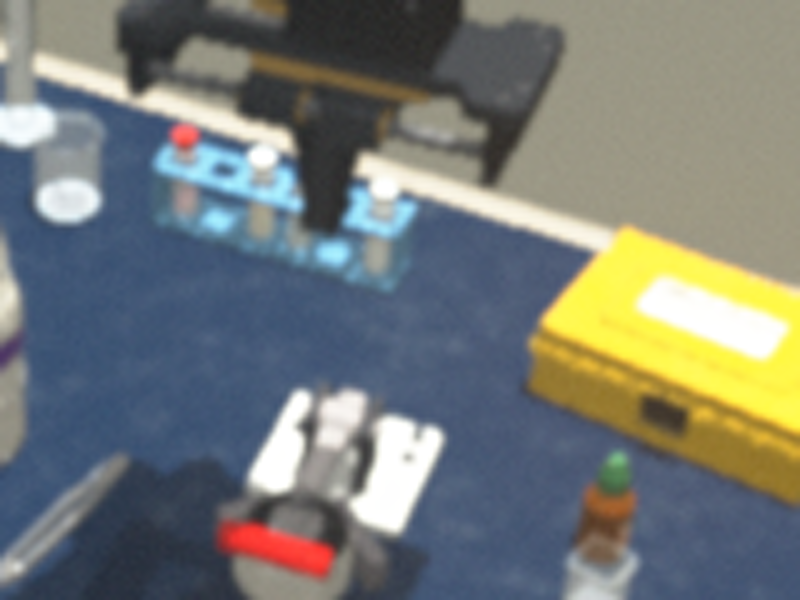

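The lever is down over the cap: the handle is at crop (275,548), measured at (483,-143,55), where closed predicts about (485,-139,52). The cap outline is where it was. I'll settle briefly, do a numeric check of the cap, and hand in.

```bash
python3 -m handwheel '[[0,0,0,0,0,0,0],[0,0,0,0,0,0,0],[0,0,0,0,0,0,0],[0,0,0,0,0,0,0],[0,0,0,0,0,0,0],[0,0,0,0,0,0,0],[0,0,0,0,0,0,0],[0,0,0,0,0,0,0],[0,0,0,0,0,0,0],[0,0,0,0,0,0,0]]'; python3 - <<'E'
from rig import bot
from h import *
c=bot.camera("scene");a=cv2.imread("pics/scene3.png")[:,:,::-1].astype(int)
d=abs(c["img"].astype(int)-a).sum(2)[240:254,345:372]; print("cap front-side diff mean/max",d.mean(),d.max())
bot.close_job()
E
```

```text
clock: 12.5
tool_pos: [521.9, -135.8, 257.6]
ee_rot: [[0.0, -0.996, -0.087], [0.0, -0.087, 0.996], [-1.0, -0.0, 0.0]]
force: [0.0, -0.8, -0.6]
opening: 0.2
cap front-side diff mean/max 126.72486772486772 465
the job is handed in; nothing more can be done
```

The job is handed in at about 12.5 s of robot time. As far as I could see, the cap is clamped in the V.

- **Cap:** I pushed it along the worktop with the fingers held 40 mm apart. It stopped against the V at about 7 N, and the scene picture showed it seated between both cheeks with the lever still open.
- **Lever:** I pushed the red handle over with closed fingers from behind, and the lever snapped shut. The handle measured (483, -143, 55) mm, where closed predicts about (485, -139, 52). The robot then stood clear above it, and the wrist force read under 1 N.
- **Bystanders:** I never drove the arm near the bottles, the cell or the forceps. In the last picture, those in view looked unmoved, but I did not measure them again.

**Not confirmed:**
- **Last cap check:** it compared the cap's front in the pictures before and after the lever closed, and it disagreed (mean difference 127, max 465). The compared patch also takes in the lowered handle and its shadow, so it neither proves nor rules out that the cap shifted. By eye the cap's outline had not moved.
- **Cap position by camera:** the circle fits to the seated cap were mixed up with the cheeks. "Home in the V" therefore rests on the arm stalling and the picture, not on a clean measurement to within 5 mm.
- **Plate force:** I had no way to measure how hard the plate presses on the cap.

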